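# Take a moisture reading on a clamped board, then put the meter back in its row

## Robot

A 6-joint arm with a two-finger parallel gripper is mounted at the origin on the work surface. World frame = base frame: x ahead of the robot, y to its left, z up, the work surface at z = 0. Lengths are in m, angles in rad, forces in N, time in s.
With the tool pointing down it reaches from about 0.35 to 0.775 m from the base axis. Payload 5.5 kg.
Tool frame: the origin (TCP) lies on the centre line of the jaws, within the pads' length; the fingertips stand 11 mm ahead of it and the grasp point (between the pads) lies 8 mm behind it; z points along the fingers, y is the line along which they close (so a half turn about z gives the same grasp; the last joint's range is limited). The gripper opens to 85 mm and grips with 20 to 120 N. Pads are 22 mm wide; open, the fingers measure 114 mm over their backs; the gripper's body (76 mm by 85 mm) begins 54 mm behind the grasp point. The pads swing forward as they close: fully open they stand 13 mm farther back than shut.
Start: joints at [1.135, 0.313, 0.046, 1.304, 0, 1.431], TCP at [0.168, 0.55, 0.242] pointing down, gripper open.
Joint ranges: [-2.76, 2.76], [-0.86, 1.69], [-1.03, 1.26], [-2.2, 2.34], [-1.47, 1.5], [-3.14, 3.14]. Speed limits (rad/s): [2.57, 2.57, 3.14, 3.14, 3.14, 3.14].

## Interface

Orientations are given as a unit quaternion [w, x, y, z].
In Python, from workcell import env, viewer, order, models gives the robot as it stands.
- The arm moves only by the tool drive_tool, never from a script. Its argument "series" is a list that holds one entry, the list of rows, each a list of 6 numbers: the shift along the tool's x, y, z each as a share of 120 mm, from -1 to 1, then the turn, a rotation vector about the tool's x, y, z each as a share of 180 degrees, from -1 to 1. A call has 1 to 20 rows; each row shifts and turns the commanded pose from where the row before left it, along the tool's axes as they then stand; what a row does not reach is not made up. A row lasts 1/8 s, in which the tool goes at most 62.5 mm and 10.7 degrees, less where a joint would pass 70% of its speed; a pose out of reach is approached as far as the arm can. A call with a number of a shift or a turn outside -1 to 1 is refused whole. A call with a gripper value outside its range is refused whole. "jaw" is the opening, from -1 (shut) to 1 (fully open), set as the call begins (left out, the last holds). The fingers move at their own pace and stop on an object; "grip_force" is the grip in N (left out, the last holds). Time passes only in rows, so rows that do not move let the fingers close. It gives the time, the measured TCP pose, the force, the opening and the grip force at its end, in the units of the state.
- env.get_state(): the state, without advancing time (a new reading comes with each control period).
- viewer.read_camera(name): name is "scene" or "top" or "wrist"; returns the picture (384x512x3 uint8, red, green, blue); there is no depth.
- viewer.camera_info(name): a dict with "intrinsics" (3x3 intrinsics, pixels), "D" ([k1, k2, p1, p2, k3] as OpenCV has them; the pictures are not rectified), "R" (3x3) and "t" (3): a world point X has camera coordinates R X + t; the wrist camera has in their place "T_tool_cam" (4x4, takes a point from camera to tool coordinates, whose origin is the TCP and whose axes are the flange's). Camera axes: x right, y down, z forward; pixel columns grow to the right and rows downward; lengths in m; the calibration is good to about 2 mm. A picture is of the moment at which its call begins: read the wrist's pose just before it. camera_info takes no time and is no camera call.
- order.hand_in(): hands the job in; it is judged then, once.
Trained networks look in the newest picture that a camera, given by its name, has taken for a name from the list of things; names that differ only in an ending like _2 or _b are one class to them, and where a whole thing is asked for, a point or a joint stands for the part that bears it (a point fixed in the world has none). Each returns a list of dicts, best first, with "score" (0 to 1); they miss things now and then, are a little off and sometimes report something else, mostly with a low value. They report only what shows in the picture. A call takes as long as a camera call.
- models.silhouettes(label, camera): "region" (384x512 bool, what is visible of it) and "location" ([column, row] in pixels, amid what is visible of it).
The state is a dict: "clock": time; "joint_pos": joint angles; "qvel": joint speeds; "tau": joint torques, N m; "tcp_pos": TCP position; "orientation": TCP orientation; "wrist_force": force on the tool from outside, world axes, zero at the start; "ft_torque": the same for the moment, N m; "finger_gap": finger opening in m; "grip_force": force on a finger pad.
Only numpy, scipy, OpenCV 4.12 (cv2) and the standard library are available. Lean on these libraries where they do the work, as an engineer would, in place of code of your own. Each camera call takes 0.05 s, during which the arm holds its last target. There are 200 camera calls.

## Task

Pick up the moisture meter and press its sprung steel nose square onto the dark knot of the board in the tilted bench clamp, gently, so that the nose is pushed about half-way in but not to its stop, and hold it steady there for a good second. Then lay the meter, without dropping it, flat on the rubber mat in the middle of the gap between the pipe offcut and the putty scraper, parallel to them and centred on the mat, and let go. Leave everything else where it is.

Things in the scene. Friction and masses are not known exactly. Their poses are not given: they have to be found in the camera images.
- meter: grey moisture meter: housing 130 mm long (x), 44 wide (y), 36 high (z), lying on its flat underside; origin at the centre of the underside, z up through the display. At its -x end a sprung steel nose of 22 mm diameter stands 20 mm out of the housing, its axis 18 mm above the underside. Mass about 0.26 kg
- meter_tip (a point): tip of the meter's nose when not pressed in (fixed to the housing): 85 mm from the meter's origin along -x, 18 mm above the underside; axes as the meter's. The nose starts to give at 2.7 N, is half-way into its 10 mm travel at about 7 N and meets its stop at 11.7 N
- clamp: fixed bench clamp: its base plate is 150 by 130 mm; origin under the plate's centre. Its stem carries the tilting head on a level hinge (along y) 100 mm up; the clamp's x points the way the board faces, seen from above
- clamp_head: the clamp's tilted head, locked; origin on the hinge; x is the outward normal of the board's face (23 to 37 degrees above level, roughly away from the robot), y level along the screw, z up the slope. Two steel jaws hold the pale wood board (81 mm in y, 120 in z) by its edges; their outer ends lie in the plane x = 75 mm. The screw's T-handle reaches y = 118 mm
- spot (a point): point in the plane of the jaws' outer ends, straight under the knot's centre; axes as clamp_head's. The knot is a dark disc of 24 mm diameter on the board's face, 12 mm up the slope from the face's middle. The face is parallel to the jaws' plane but stands 4 to 34 mm proud of it along +x: how much is not measured
- mat: fixed black rubber mat, 210 (x) by 270 (y) by 4 mm thick; origin under its centre. The pipe lies along x at about y = 92 mm, the scraper along x at about y = -98 mm; the meter's place is the empty middle of the gap, lengthwise along x
- pipe: grey PVC pipe offcut, 48 mm diameter, 160 mm long along x, lying; origin at the middle of its lowest line
- scraper: putty scraper 190 mm long lying along x: wooden handle 26 wide and 20 high at -x, steel blade 60 wide at +x; origin near its middle, on the underside
- bolt_tray: zinc-plated tray of bolts, 110 by 150 by 30 mm; origin under its centre
- drawer_cube: clear acrylic drawer cube, 140 mm; origin under its centre
- tape_measure: tape measure, 70 by 40 by 66 mm high; origin under its centre
- paint_tin: small paint tin, 80 mm diameter, 90 mm high; origin under its centre
- screw_jar: glass jar, 68 mm diameter, 100 mm high; origin under its centre
- wood_offcut: pale wood offcut, 150 by 70 by 38 mm; origin under its centre

How it is judged:
By the outcome, as a careful person would: the job done as asked, in the order asked, and still so for the second after the job is handed in, with the robot touching nothing.
It also fails if it takes over 62 s, if anything falls off the work surface, if the arm or the gripper's body presses on something with over 40 N, if the wrist force passes 120 N, or if a joint passes its speed limit or range.

## Working session

There is one attempt and no reset: what is moved stays moved. The work goes in short steps, Python scripts to look and compute and a tool call to move; the robot and the scene stay as the last step left them, time stands still between calls to the robot, and variables do not carry over. Pictures are saved under pics/ and viewed, at most 10 in all, crops included, and the job is handed in when it is done.

Besides the shell and the picture viewer there is one more tool, called after "Request:" by a JSON object that holds its "method" and its "body". drive_tool: Moves the arm, as the interface text tells. Its arguments: {"type":"object","properties":{"series":{"type":"array"},"jaw":{"type":"number"},"grip_force":{"type":"number"}},"required":["series"]}

```bash
ls; mkdir -p pics; cat > h.py <<'E'
import numpy as np, cv2
from workcell import env, viewer, order, models
from scipy.spatial.transform import Rotation as R
def q2R(q): return R.from_quat([q[1],q[2],q[3],q[0]]).as_matrix()
def cam(name, st=None):
    i=viewer.camera_info(name); K=np.array(i["intrinsics"]);D=np.array(i["D"],float)
    if "R" in i: return K,D,np.array(i["R"]),np.array(i["t"])
    T=np.array(i["T_tool_cam"]); W=np.eye(4); W[:3,:3]=q2R(st["orientation"]); W[:3,3]=st["tcp_pos"]
    M=np.linalg.inv(W@T); return K,D,M[:3,:3],M[:3,3]
def proj(c,X): return cv2.projectPoints(np.asarray(X,float).reshape(-1,3),cv2.Rodrigues(c[2])[0],c[3],c[0],c[1])[0].reshape(-1,2)
def ray(c,uv):
    p=cv2.undistortPoints(np.asarray(uv,float).reshape(-1,1,2),c[0],c[1]).reshape(-1,2)
    d=np.c_[p,np.ones(len(p))]@c[2]; return -c[2].T@c[3], d
def onz(c,uv,z):
    o,d=ray(c,uv); return o+d*((z-o[2])/d[:,2])[:,None]
E
python3 - <<'E'
from h import *
np.set_printoptions(precision=3,suppress=True)
ims=[viewer.read_camera(n) for n in("top","scene")]
for n,im in zip(("top","scene"),ims): cv2.imwrite(f"pics/{n}0.png",cv2.resize(im[...,::-1],(800,600)))
s=env.get_state(); print(s)
for n in("top","scene"):
    c=cam(n); print(n,c[0],c[1],-c[2].T@c[3],c[2])
    for l in["meter","clamp","clamp_head","mat","pipe","scraper","bolt_tray","drawer_cube","tape_measure","paint_tin","screw_jar","wood_offcut"]:
        for r in models.silhouettes(l,n)[:1]:
            rc=cv2.minAreaRect(np.argwhere(r["region"])[:,::-1].astype(np.float32)); bx=cv2.boxPoints(rc)
            print(l,round(r["score"],2),np.round(r["location"]),r["region"].sum(),np.round(rc[1]), "z=0 box",onz(c,bx,0.0)[:,:2].round(3).tolist())
print(viewer.camera_info("wrist"))
E
```

```text
pics
{'clock': 0.1, 'joint_pos': array([ 1.135,  0.314,  0.045,  1.304, -0.   ,  1.431]), 'qvel': array([-0.001, -0.003,  0.003, -0.   , -0.   ,  0.001]), 'tau': array([  0.004, -48.173,  29.924,   0.013,  -0.   ,   0.   ]), 'tcp_pos': array([0.167, 0.55 , 0.242]), 'orientation': array([-0.   ,  0.147,  0.989, -0.001]), 'wrist_force': array([-0.342, -0.139, -0.24 ]), 'ft_torque': array([ 0.021, -0.001,  0.019]), 'grip_force': 0.0, 'finger_gap': 0.08543184832536843}
top [[384.857   0.    255.078]
 [  0.    384.857 190.9  ]
 [  0.      0.      1.   ]] [-0.03  0.    0.    0.    0.  ] [0.26  0.019 1.573] [[-0.071 -0.997 -0.004]
 [-0.975  0.07  -0.211]
 [ 0.211 -0.011 -0.977]]
meter 0.72 [265. 203.] 365 [12. 36.] z=0 box [[0.48, 0.018], [0.625, -0.031], [0.609, -0.077], [0.465, -0.027]]
clamp 0.71 [190. 208.] 1699 [47. 53.] z=0 box [[0.65, 0.412], [0.634, 0.189], [0.437, 0.198], [0.452, 0.415]]
clamp_head 0.74 [187. 203.] 945 [52. 26.] z=0 box [[0.551, 0.414], [0.66, 0.406], [0.631, 0.187], [0.523, 0.199]]
mat 0.66 [323. 210.] 2226 [66. 50.] z=0 box [[0.454, -0.126], [0.659, -0.18], [0.59
[... 2193 characters left out ...]
]
paint_tin 0.9 [208. 207.] 549 [29. 21.] z=0 box [[0.694, -0.339], [0.626, -0.276], [0.747, -0.107], [0.809, -0.163]]
screw_jar 0.8 [190. 160.] 327 [25. 14.] z=0 box [[0.497, -0.773], [0.431, -0.735], [0.568, -0.501], [0.626, -0.536]]
wood_offcut 0.74 [222. 153.] 425 [14. 33.] z=0 box [[0.41, -0.668], [0.24, -0.603], [0.33, -0.47], [0.487, -0.533]]
{'intrinsics': array([[308.007,   0.   , 252.521],
       [  0.   , 308.007, 191.278],
       [  0.   ,   0.   ,   1.   ]]), 'D': array([0.01, 0.  , 0.  , 0.  , 0.  ]), 'T_tool_cam': array([[ 0.   , -0.965, -0.264,  0.067],
       [ 1.   ,  0.   ,  0.001, -0.001],
       [-0.001, -0.264,  0.965, -0.132],
       [ 0.   ,  0.   ,  0.   ,  1.   ]])}
```

View pics/top0.png

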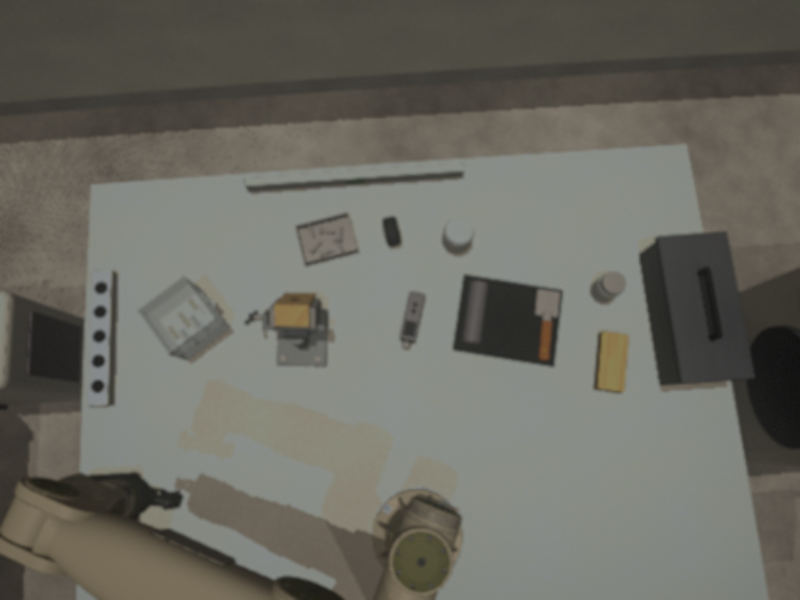

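View pics/scene0.png

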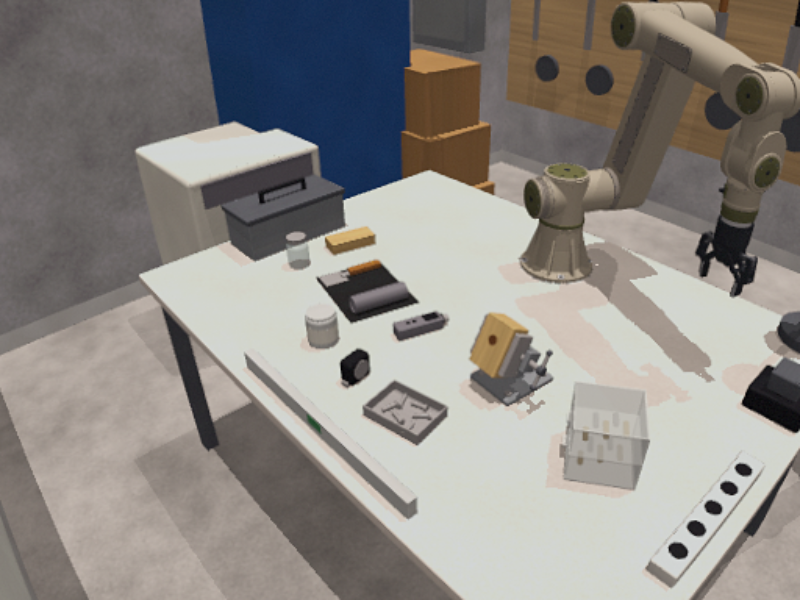

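The top view shows the clamp (board facing away from the robot) at about (300,315), the meter at (412,318) with its nose toward the robot, and the mat at (508,320). The scene view shows the knot at (492,340). I'll move the wrist camera to the outward side of the board.

Request:
{"method": "drive_tool", "body": {"series": [[[-0.414, -0.122, -0.048, 0, 0, 0], [-0.414, -0.122, -0.048, 0, 0, 0], [-0.414, -0.122, -0.048, 0, 0, 0], [-0.414, -0.122, -0.048, 0, 0, 0], [-0.414, -0.122, -0.048, 0, 0, 0], [-0.414, -0.122, -0.048, 0, 0, 0], [-0.414, -0.122, -0.048, 0, 0, 0], [-0.414, -0.122, -0.048, 0, 0, 0], [-0.414, -0.122, -0.048, 0, 0, 0], [-0.414, -0.122, -0.048, 0, 0, 0]]]}}

```text
clock: 2.55
tcp_pos: [0.6015, 0.2641, 0.3002]
orientation: [0.0, 0.147, 0.989, 0.0]
wrist_force: [-0.5, 1.1, 0.9]
finger_gap: 0.0857
grip_force: 0.0
```

Request:
{"method": "drive_tool", "body": {"series": [[[0, 0, 0, 0, 0, -0.059], [0, 0, 0, 0, 0, -0.059], [0, 0, 0, 0, 0, -0.059], [0, 0, 0, 0, 0, -0.059], [0, 0, 0, 0, 0, -0.059], [0, 0, 0, 0, 0, -0.059], [0, 0, 0, 0, 0, -0.059], [0, 0, 0, 0, 0, -0.059], [0, 0, 0, 0, 0, -0.059], [0, 0, 0, 0, 0, -0.059], [0, 0, 0, 0, 0, -0.059], [0, 0, 0, 0, 0, -0.059], [0, 0, 0, 0, 0, -0.059], [0, 0, 0, 0, 0, -0.059], [0, 0, 0, 0, 0, -0.059], [0, 0, 0, 0, 0, -0.059], [0, 0, 0, 0, 0, -0.059], [0, 0, 0, 0, 0, -0.059], [0, 0, 0, 0, -0.056, 0], [0, 0, 0, 0, -0.056, 0]]]}}

```text
clock: 5.05
tcp_pos: [0.6012, 0.2655, 0.3018]
orientation: [-0.008, 0.987, -0.049, -0.154]
wrist_force: [2.2, 0.2, 0.7]
finger_gap: 0.0855
grip_force: 0.0
```

Request:
{"method": "drive_tool", "body": {"series": [[[0, 0, 0, 0, 0, 0], [0, 0, 0, 0, 0, 0]]]}}

```text
clock: 5.3
tcp_pos: [0.6026, 0.2659, 0.3]
orientation: [-0.007, 0.987, -0.049, -0.152]
wrist_force: [-0.9, 0.2, -0.4]
finger_gap: 0.0857
grip_force: 0.0
```

```bash
python3 - <<'E'
from h import *
import pickle
s=env.get_state(); im=viewer.read_camera("wrist"); pickle.dump((s,im),open("w1.pkl","wb"))
cv2.imwrite("pics/w1.png",cv2.resize(im[...,::-1],(800,600),interpolation=cv2.INTER_CUBIC)); print(s["clock"],s["joint_pos"],s["tcp_pos"],s["orientation"],np.abs(s["qvel"]).max())
E
```

```text
5.3 [ 0.24847908  0.81078633  0.97081604  2.01917987  0.10234135 -2.80795466] [0.60260679 0.26591137 0.30003939] [-0.00731194  0.98712054 -0.04941203 -0.15198035] 0.09147973103942865
```

View pics/w1.png

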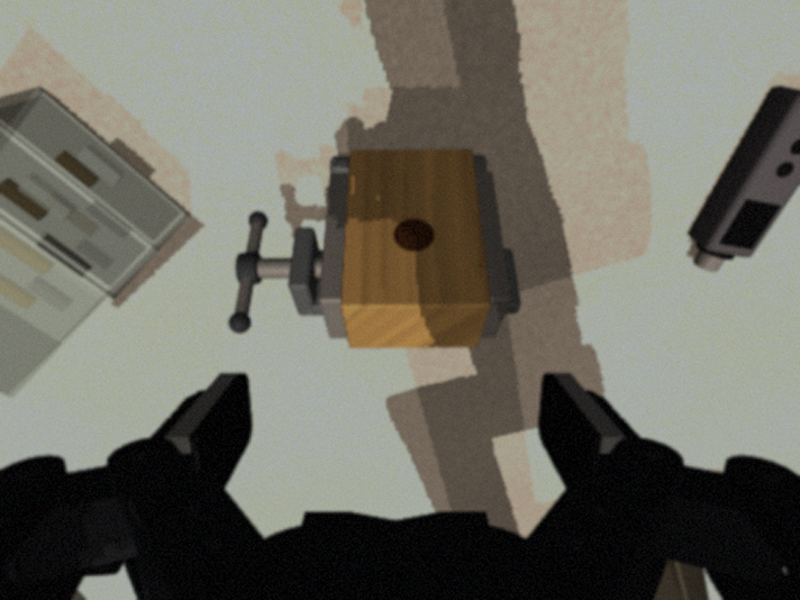

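The wrist view shows the face corners at about (350,150), (473,150), (489,303), (343,304), the knot at (414,234) and the meter at upper right, nose at (708,258). I'll fit the face pose next.

```bash
cat > face.py <<'E'
from h import *
import pickle
from scipy.optimize import least_squares
np.set_printoptions(precision=4,suppress=True)
s,im=pickle.load(open("w1.pkl","rb")); c=cam("wrist",s)
k=512/800; f=lambda a:(np.array(a,float)+.5)*k-.5
g=cv2.GaussianBlur(cv2.cvtColor(im,cv2.COLOR_RGB2GRAY),(0,0),.7)
cor=f([[350,150],[473,150],[489,303],[343,304]]).astype(np.float32).reshape(-1,1,2)
sub=cv2.cornerSubPix(g,cor.copy(),(4,4),(-1,-1),(cv2.TERM_CRITERIA_COUNT|cv2.TERM_CRITERIA_EPS,50,.01)).reshape(-1,2)
print("sub-shift",(sub-cor[:,0]))
uv0=np.where(np.abs(sub-cor[:,0]).max(1,keepdims=True)<2,sub,cor[:,0])
def dark(im,uv,r):
    u,v=np.round(uv).astype(int); p=im[v-r:v+r+1,u-r:u+r+1].astype(float).sum(2)
    w=np.clip(np.percentile(p,75)*.75-p,0,None); yy,xx=np.mgrid[-r:r+1,-r:r+1]
    return np.array([u+(w*xx).sum()/w.sum(),v+(w*yy).sum()/w.sum()])
kw=dark(im,f([414,234]),16)
sc=cv2.imread("pics/scene0.png")[...,::-1]
ks=f(dark(sc,np.array([492,340]),9)); cs=cam("scene")
print("knots",kw,ks)
def fr(p):
    y,t=p[3:]; n=np.array([np.cos(y)*np.cos(t),np.sin(y)*np.cos(t),np.sin(t)]); Y=np.array([-np.sin(y),np.cos(y),0]); return np.c_[n,Y,np.cross(n,Y)]
# image-left = +y ; image-top = down slope
L=np.array([[0,.0405,-.06],[0,-.0405,-.06],[0,-.0405,.06],[0,.0405,.06]])
def res(p,full=0):
    F=fr(p);W=p[:3]+L@F.T;K=p[:3]+F@[0,0,.012]
    a=[(proj(c,W)-uv0).ravel(),(proj(c,K)-kw).ravel(),(proj(cs,K)-ks).ravel()]
    return np.concatenate(a) if full else np.concatenate([a[0],a[1]*2,a[2]*1.5])
r=least_squares(res,[.57,.27,.16,0,.5]); p=r.x
print("face centre",p[:3],"yaw,tilt deg",np.degrees(p[3:]),"knot",p[:3]+fr(p)@[0,0,.012]); print(res(p,1).reshape(-1,2))
# triangulated knot
o1,d1=ray(c,kw);o2,d2=ray(cs,ks);d1=d1[0]/np.linalg.norm(d1);d2=d2[0]/np.linalg.norm(d2)
ab=np.linalg.lstsq(np.c_[d1,-d2],o2-o1,rcond=None)[0];print("tri",o1+ab[0]*d1,o2+ab[1]*d2)
n=fr(p)[:,0]; print("normal",n)
if __name__=="__main__":
    big=cv2.imread("pics/scene0.png")[250:420,430:600]; big=cv2.resize(big,None,fx=4,fy=4,interpolation=cv2.INTER_CUBIC)[:600]
    for q in proj(cs,p[:3]+L@fr(p).T): 
        q=((q+.5)/k-.5-[430,250])*4; cv2.circle(big,tuple(int(x) for x in q),4,(0,0,255),1)
    cv2.imwrite("pics/chk.png",big)
E
python3 face.py
```

```text
sub-shift [[ 0.      0.    ]
 [ 0.      0.    ]
 [ 1.2342 -0.3301]
 [-0.2932 -0.5675]]
knots [265.3852 149.4744] [314.8048 217.1042]
face centre [0.5879 0.2553 0.1359] yaw,tilt deg [-5.403  25.2447] knot [0.5828 0.2558 0.1467]
[[ 0.9477  0.1734]
 [-0.087  -0.2472]
 [ 0.9883  0.2668]
 [-0.8038  0.2708]
 [-0.1597 -0.0764]
 [ 0.2716  0.7289]]
tri [0.5845 0.2556 0.1505] [0.5844 0.2557 0.1506]
normal [ 0.9005 -0.0852  0.4265]
```

View pics/chk.png

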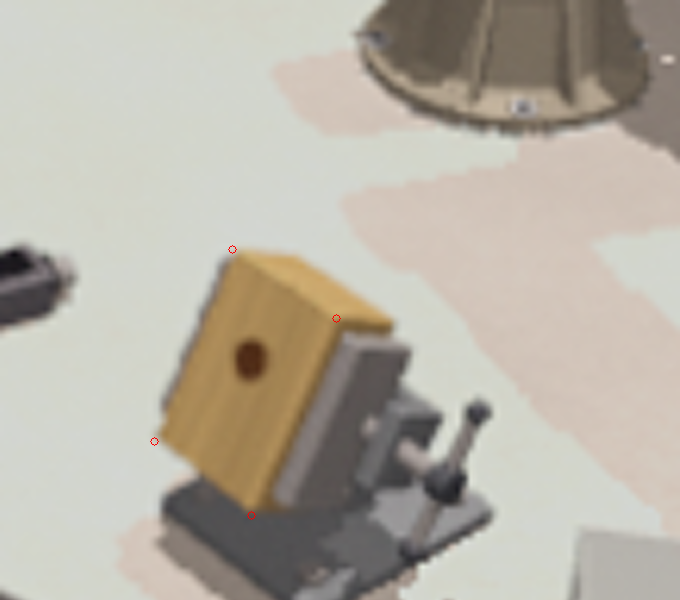

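```bash
cat > fit2.py <<'E'
from face import *
so=f(np.array([[264,512],[162,436],[235,250],[341,320]])/4+[430,250])
def res2(p,full=0):
    W=p[:3]+L@fr(p).T; r=(proj(cs,W)-so).ravel(); return np.concatenate([res(p,full),r if full else r*1.0])
def run():
    r=least_squares(res2,p); q=r.x
    J=np.linalg.inv(r.jac.T@r.jac); print("FIT2 centre",q[:3],"yaw tilt",np.degrees(q[3:]),"knot",q[:3]+fr(q)@[0,0,.012],"sd deg",np.degrees(np.sqrt(np.diag(J))[3:])*.7); print(res2(q,1).reshape(-1,2))
if __name__=="__main__": run()
E
python3 fit2.py | sed -n '/FIT2/,$p'
```

```text
FIT2 centre [0.5877 0.2554 0.1358] yaw tilt [-5.3109 25.0654] knot [0.5826 0.2558 0.1467] sd deg [0.4039 0.5009]
[[ 0.8725  0.5296]
 [-0.2392 -0.016 ]
 [ 0.9575  0.2086]
 [-0.8355  0.3426]
 [-0.2346  0.0365]
 [ 0.3148  0.7378]
 [-1.8822  0.6233]
 [-1.18    0.8462]
 [-0.3775 -0.0278]
 [-0.7653 -0.19  ]]
```

Request:
{"method": "drive_tool", "body": {"series": [[[0.3, 0.4, 0.1, 0, 0, 0], [0.3, 0.4, 0.1, 0, 0, 0], [0, 0, 0, 0, 0, 0], [0, 0, 0, 0, 0, 0], [0, 0, 0, 0, 0, 0]]]}}

```text
clock: 5.98
tcp_pos: [0.6529, 0.1657, 0.2593]
orientation: [-0.008, 0.987, -0.048, -0.151]
wrist_force: [0.9, -0.2, 0.6]
finger_gap: 0.0854
grip_force: 0.0
```

```bash
python3 - <<'E'
from h import *
import pickle
s=env.get_state(); im=viewer.read_camera("wrist"); pickle.dump((s,im),open("w2.pkl","wb"))
print(s["clock"],s["joint_pos"],s["tcp_pos"],s["orientation"],np.abs(s["qvel"]).max())
for l in("meter","clamp_head"):
  for r in models.silhouettes(l,"wrist")[:1]: print(l,r["score"],r["location"],r["region"].sum())
c=cam("wrist",s)
u=np.array([[.5845,.2556,.1505]]);print(proj(c,u))
o=(proj(c,u)[0]-[100,75]).clip(0).astype(int); print(o)
cv2.imwrite("pics/w2.png",cv2.resize(im[o[1]:o[1]+150,o[0]:o[0]+200,::-1],(800,600),interpolation=cv2.INTER_CUBIC))
E
```

```text
5.975 [ 0.10345057  0.85050597  0.94641926  1.96346651  0.06004519 -2.94924221] [0.65291697 0.16566454 0.25934116] [-0.00758877  0.98739277 -0.04836057 -0.15052965] 0.022006163366368313
meter 0.62 [416.6, 165.4] 4978
clamp_head 0.85 [172.2, 231.0] 15013
[[160.16308983 229.87614054]]
[ 60 154]
```

View pics/w2.png

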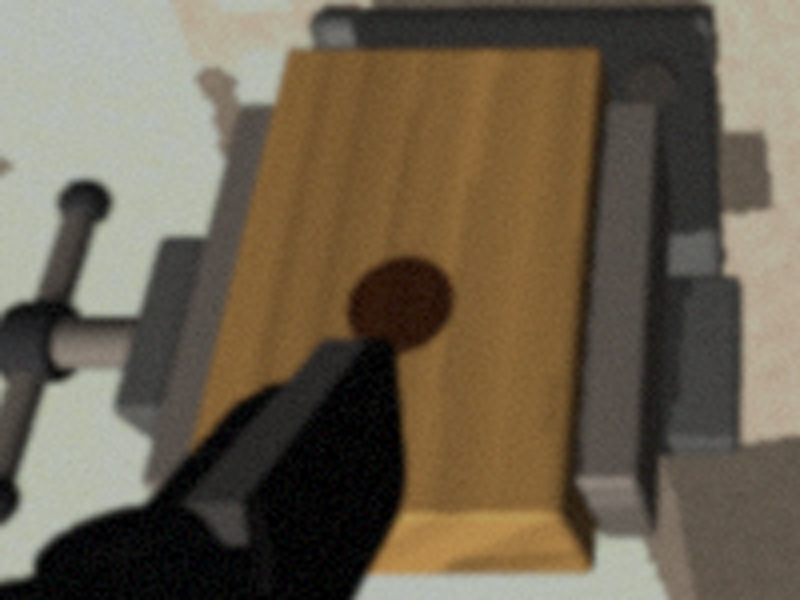

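The close-up shows the knot at (401,303), within 0.5 px of prediction, and face corners at (290,50), (602,50) and (562,513). I'll add these to the fit and fit the meter's and mat's poses.

```bash
cat > fit3.py <<'E'
from fit2 import *
s2,im2=pickle.load(open("w2.pkl","rb")); c2=cam("wrist",s2)
g2=lambda a:(np.array(a,float)+.5)/4-.5+[60,154]
c2o=g2([[290,50],[602,50],[562,513]]); k2=g2([401,303])
def res3(p,full=0):
    W=p[:3]+L@fr(p).T; K=p[5:8]
    F=fr(p); off=(K-p[:3])@F-[0,0,.012]
    return np.concatenate([(proj(c,W)-uv0).ravel(),(proj(c2,W[:3])-c2o).ravel()*1.0,(proj(cs,W)-so).ravel()*.7,
      (proj(c,K)-kw).ravel()*2,(proj(cs,K)-ks).ravel()*1.5,(proj(c2,K)-k2).ravel()*2,off*[1000,300,300]])
r=least_squares(res3,np.r_[p,.5845,.2556,.1505]); q=r.x
print("FIT3 centre",q[:3],"yaw tilt",np.degrees(q[3:5]),"knot",q[5:],"sd deg",np.degrees(np.sqrt(np.diag(np.linalg.inv(r.jac.T@r.jac)))[3:5])*.7)
print(r.fun.round(2))
np.save("face.npy",q)
# meter from top, scene, w2 silhouettes
E
python3 fit3.py | sed -n '/FIT3/,$p'
cat > meter.py <<'E'
from h import *
import sys,pickle
from scipy.optimize import least_squares,minimize
np.set_printoptions(precision=4,suppress=True)
# solid model points of meter
hx,hy=.065,.022
B=np.array([[a,b,z] for a in(-hx,hx) for b in(-hy,hy) for z in(0,.036)])
t=np.linspace(0,2*np.pi,16,endpoint=False)
N=np.array([[x,.011*np.cos(a),.018+.011*np.sin(a)] for x in(-.065,-.085) for a in t])
def mask(c,P,shape):
    x,y,a,z=P;m=np.zeros(shape,np.uint8);Rm=R.from_euler("z",a).as_matrix()
    for S in(B,N):
        h=cv2.convexHull(proj(c,S@Rm.T+[x,y,z]).astype(np.float32)); cv2.fillConvexPoly(m,np.round(h*16).astype(np.int32),1,shift=4) if 0 else cv2.fillConvexPoly(m,np.round(h*16).astype(np.int32),1,cv2.LINE_8,4)
    return m
def iou(P,views):
    t=0
    for c,reg in views:
        m=mask(c,P,reg.shape)>0; t+=(m&reg).sum()/max((m|reg).sum(),1)
    return t
E
cat > mfit.py <<'E'
from meter import *
v=[]
s2,im2=pickle.load(open("w2.pkl","rb"))
import cv2
sc=4
for n in("wrist","scene","top"):
    if n!="wrist": viewer.read_camera(n)
    r=models.silhouettes("meter",n)
    if not r: print("none",n);continue
    c=cam(n,s2); print(n,r[0]["score"],np.round(r[0]["location"]))
    K=c[0].copy();K[:2]*=sc;K[:2,2]+=(sc-1)/2
    v.append(((K,)+c[1:],cv2.resize(r[0]["region"].astype(np.uint8)*255,None,fx=sc,fy=sc,interpolation=cv2.INTER_LINEAR)>127))
for vs in(v,v[:1],v[1:]):
    best=min((minimize(lambda P:-iou([P[0],P[1],P[2]*3,0],vs),[.545,-.03,a/3],method="Nelder-Mead",options=dict(initial_simplex=[[.545,-.03,a/3],[.565,-.03,a/3],[.545,-.01,a/3],[.545,-.03,a/3+.04]],xatol=2e-4,fatol=1e-3)) for a in(-.25,-.4)),key=lambda r:r.fun)
    print(len(vs),best.x*[1,1,3],np.degrees(best.x[2]*3),-best.fun)
E
python3 mfit.py
```

```text
wrist 0.62 [417. 165.]
scene 0.79 [266. 209.]
top 0.8 [264. 205.]
3 [ 0.5437 -0.03   -0.2847] -16.31241826579127 2.6461483627600138
1 [ 0.5449 -0.0279 -0.2614] -14.9752412118065 0.9217232024855666
2 [ 0.5434 -0.0303 -0.2956] -16.9351681967216 1.7335800740116296Traceback (most recent call last):
  File "fit3.py", line 10, in <module>
    r=least_squares(res3,np.r_[p,.5845,.2556,.1505]); q=r.x
    return func(*args, **kwargs)
    vector_fun = VectorFunction(
        fun_wrapped,
    ...<6 lines>...
        workers=workers
    )
    self._update_fun()
    ~~~~~~~~~~~~~~~~^^
    self.f = self.fun_wrapped(xp_copy(self.x))
             ~~~~~~~~~~~~~~~~^^^^^^^^^^^^^^^^^
    return np.atleast_1d(self.fun(x))
                         ~~~~~~~~^^^
    return self.f(x, *self.args, **self.kwargs)
           ~~~~~~^^^^^^^^^^^^^^^^^^^^^^^^^^^^^^
  File "fit3.py", line 6, in res3
    W=p[:3]+L@fr(p).T; K=p[5:8]
              ~~^^^
  File "face.py", line 21, in fr
    y,t=p[3:]; n=np.array([np.cos(y)*np.cos(t),np.sin(y)*np.cos(t),np.sin(t)]); Y=np.array([-np.sin(y),np.cos(y),0]); return np.c_[n,Y,np.cross(n,Y)]
    ^^^
ValueError: too many values to unpack (expected 2)
```

```bash
sed -i 's/y,t=p\[3:\]/y,t=p[3:5]/' face.py; python3 fit3.py | sed -n '/FIT3/,$p'
python3 - <<'E'
from h import *
s=env.get_state();Rm=q2R(s["orientation"]);print(Rm.round(3),s["tcp_pos"],s["clock"])
E
```

```text
FIT3 centre [0.5888 0.2557 0.1376] yaw tilt [-5.2644 24.628 ] knot [0.584  0.2559 0.1494] sd deg [0.3291 0.408 ]
[ 0.25  0.39 -0.44 -0.22  1.03  0.04 -1.72  0.25  0.14 -0.06  0.55 -0.37
 -0.05  0.07 -1.32  0.28 -0.85  0.43 -0.41 -0.22 -0.66 -0.33 -0.68 -0.14
  0.15  0.4   0.73  0.3   0.59 -0.07  0.2 ]
[[ 0.948 -0.099 -0.301]
 [-0.095 -0.995  0.029]
 [-0.302  0.001 -0.953]] [0.65367484 0.16442225 0.25593555] 6.375
```

Request:
{"method": "drive_tool", "body": {"series": [[[0, 0, 0, 0, 0.049, 0], [0, 0, 0, 0, 0.049, 0], [-0.186, 0.42, 0, 0, 0, 0], [-0.186, 0.42, 0, 0, 0, 0], [-0.186, 0.42, 0, 0, 0, 0], [-0.186, 0.42, 0, 0, 0, 0]]]}}

```text
clock: 7.12
tcp_pos: [0.548, -0.0043, 0.2585]
orientation: [0.011, 0.997, -0.072, -0.011]
wrist_force: [0.5, 0.2, 0.0]
finger_gap: 0.0851
grip_force: 0.0
```

Request:
{"method": "drive_tool", "body": {"series": [[[0, 0, 0, 0, 0, 0.0586], [0, 0, 0, 0, 0, 0.0586], [0, 0, 0, 0, 0, 0.0586], [0, 0, 0, 0, 0, 0.0586], [0, 0, 0, 0, 0, 0.0586], [0, 0, 0, 0, 0, 0.0586], [0, 0, 0, 0, 0, 0.0586], [0, 0, 0, 0, 0, 0.0586], [0, 0, 0, 0, 0, 0.0586], [0, 0, 0, 0, 0, 0.0586], [0, 0, 0, 0, 0, 0.0586], [0, 0, 0, 0, 0, 0.0586], [0, 0, 0, 0, 0, 0.0586], [0, 0, 0, 0, 0, 0.0586], [0, 0, 0, 0, 0, 0.0586], [0, 0, 0, 0, 0, 0.0586], [0, 0, 0, 0, 0, 0.0586], [0, 0, 0, 0, 0, 0.0586], [0, 0, 0, 0, 0, 0], [0, 0, 0, 0, 0, 0]]]}}

```text
clock: 9.62
tcp_pos: [0.5492, -0.0021, 0.2584]
orientation: [-0.01, 0.154, 0.988, -0.011]
wrist_force: [-0.2, -0.7, -0.6]
finger_gap: 0.0856
grip_force: 0.0
```

```bash
cat > mw.py <<'E'
from meter import *
def fitw(z0=0,x0=(.545,-.028,-.27),tag="w3"):
    s=env.get_state(); im=viewer.read_camera("wrist"); pickle.dump((s,im),open(tag+".pkl","wb"))
    c=cam("wrist",s); r=models.silhouettes("meter","wrist")[0]
    sc=2;K=c[0].copy();K[:2]*=sc;K[:2,2]+=.5
    v=[((K,)+c[1:],cv2.resize(r["region"].astype(np.uint8)*255,None,fx=sc,fy=sc,interpolation=cv2.INTER_LINEAR)>127)]
    X=np.array(x0)/[1,1,3]
    b=minimize(lambda P:-iou([P[0],P[1],P[2]*3,z0],v),X,method="Nelder-Mead",options=dict(initial_simplex=[X,X+[.01,0,0],X+[0,.01,0],X+[0,0,.03]],xatol=1e-4,fatol=1e-4))
    P=b.x*[1,1,3]; print("meter",P,np.degrees(P[2]),"iou",-b.fun,"score",r["score"],np.round(r["location"]))
    return s,im,c,P
E
python3 - <<'E'
from mw import *
s,im,c,P=fitw()
m=mask(c,[*P,0],im.shape[:2]); o=im.copy(); cs,_=cv2.findContours(m,0,1); cv2.drawContours(o,cs,-1,(255,0,0),1)
cv2.imwrite("pics/w3.png",cv2.resize(o[...,::-1],(800,600),interpolation=cv2.INTER_CUBIC))
Rm=q2R(s["orientation"]);print(s["clock"],s["tcp_pos"],Rm,s["joint_pos"])
E
```

```text
meter [ 0.5441 -0.028  -0.2843] -16.28741318181802 iou 0.9586095392077607 score 0.64 [235. 162.]
9.625 [ 0.5492 -0.0021  0.2584] [[-0.9527  0.3031 -0.0231]
 [ 0.3036  0.9526 -0.0188]
 [ 0.0163 -0.025  -0.9996]] [-0.1383  0.2775  0.0359  1.3496 -0.0219  0.1702]
```

View pics/w3.png

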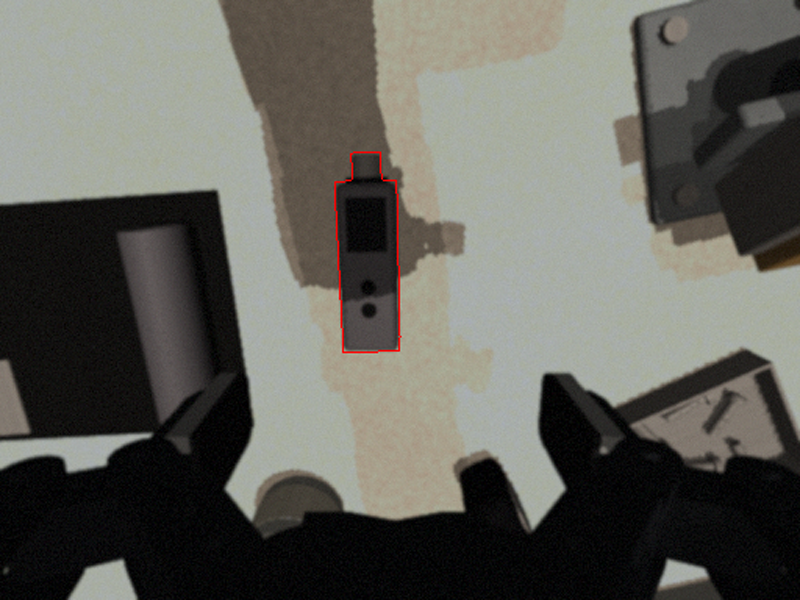

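The wrist view shows the meter upright at (370,260), nose at (367,165), and the fitted outline matches. Next I compute the grasp move.

```bash
cat > mv.py <<'E'
from h import *
np.set_printoptions(precision=4,suppress=True)
def delta(Rt,pt,s=None):
    s=s or env.get_state();Rm=q2R(s["orientation"])
    rv=R.from_matrix(Rm.T@Rt).as_rotvec(); d=np.array(pt)-s["tcp_pos"]
    print("clock",s["clock"],"tcp",s["tcp_pos"],"turn deg",np.degrees(rv),"share",rv/np.pi,"shift(target axes) mm",1e3*Rt.T@d,"share",Rt.T@d/.12,"shift share now-axes",Rm.T@d/.12)
E
python3 - <<'E'
from mv import *
a=np.radians(-16.29); x=-np.array([np.cos(a),np.sin(a),0]);z=np.array([0,0,-1.]);Rt=np.c_[x,np.cross(z,x),z]
delta(Rt,[.544,-.028,.018])
E
```

```text
clock 9.725 tcp [ 0.5492 -0.0021  0.2584] turn deg [-1.4196 -0.947  -1.4338] share [-0.0079 -0.0053 -0.008 ] shift(target axes) mm [ -2.2968 -26.3529 240.3904] share [-0.0191 -0.2196  2.0033] shift share now-axes [-0.0572 -0.169   2.0074]
```

Request:
{"method": "drive_tool", "body": {"series": [[[0, 0, 0, -0.0079, -0.0053, -0.008], [-0.01, -0.11, 0.2, 0, 0, 0], [-0.009, -0.11, 0.3, 0, 0, 0], [0, 0, 0.4, 0, 0, 0], [0, 0, 0.3, 0, 0, 0], [0, 0, 0, 0, 0, 0], [0, 0, 0, 0, 0, 0]]], "jaw": 1}}

```text
clock: 10.6
tcp_pos: [0.5448, -0.0283, 0.1159]
orientation: [0.001, 0.142, 0.99, 0.0]
wrist_force: [-0.5, -0.7, 0.3]
finger_gap: 0.0853
grip_force: 0.0
```

```bash
python3 - <<'E'
from mv import *
a=np.radians(-16.29); x=-np.array([np.cos(a),np.sin(a),0]);z=np.array([0,0,-1.]);Rt=np.c_[x,np.cross(z,x),z]
delta(Rt,[.544,-.028,.018])
E
```

```text
clock 10.6 tcp [ 0.5448 -0.0283  0.1159] turn deg [ 0.0243  0.1279 -0.0719] share [ 0.0001  0.0007 -0.0004] shift(target axes) mm [ 0.8003  0.0608 97.8678] share [0.0067 0.0005 0.8156] shift share now-axes [0.0085 0.0002 0.8155]
```

Request:
{"method": "drive_tool", "body": {"series": [[[0.007, 0, 0.3, 0, 0, 0], [0, 0, 0.3, 0, 0, 0], [0, 0, 0.12, 0, 0, 0], [0, 0, 0.06, 0, 0, 0], [0, 0, 0.035, 0, 0, 0], [0, 0, 0, 0, 0, 0], [0, 0, 0, 0, 0, 0]]]}}

```text
clock: 11.48
tcp_pos: [0.5438, -0.0279, 0.0174]
orientation: [0.001, 0.143, 0.99, -0.0]
wrist_force: [0.3, 0.4, 0.3]
finger_gap: 0.0856
grip_force: 0.0
```

Request:
{"method": "drive_tool", "body": {"series": [[[0, 0, 0, 0, 0, 0], [0, 0, 0, 0, 0, 0], [0, 0, 0, 0, 0, 0], [0, 0, 0, 0, 0, 0], [0, 0, 0, 0, 0, 0], [0, 0, 0, 0, 0, 0], [0, 0, 0, 0, 0, 0], [0, 0, 0, 0, 0, 0]]], "jaw": -1, "grip_force": 60}}

```text
clock: 12.48
tcp_pos: [0.5435, -0.0279, 0.017]
orientation: [0.001, 0.143, 0.99, -0.0]
wrist_force: [-0.6, 1.1, 5.1]
finger_gap: 0.0428
grip_force: 62.7
```

```bash
python3 - <<'E'
from h import *
s=env.get_state(); print({k:np.round(v,4) for k,v in s.items()})
E
```

```text
{'clock': np.float64(12.475), 'joint_pos': array([-0.1988,  0.4281, -0.3818,  0.7598,  0.    ,  0.0873]), 'qvel': array([ 0.0004,  0.0012,  0.0003, -0.    ,  0.0024, -0.0003]), 'tau': array([-1.22400e-01, -4.52499e+01,  2.21554e+01, -2.41100e-01,
       -5.37000e-02, -1.15000e-02]), 'tcp_pos': array([ 0.5435, -0.0279,  0.017 ]), 'orientation': array([ 5.000e-04,  1.426e-01,  9.898e-01, -0.000e+00]), 'wrist_force': array([-0.623 ,  1.0703,  5.1112]), 'ft_torque': array([ 0.0816,  0.1016, -0.0539]), 'grip_force': np.float64(62.7107), 'finger_gap': np.float64(0.0428)}
```

Request:
{"method": "drive_tool", "body": {"series": [[[0, 0, -0.05, 0, 0, 0], [0, 0, -0.2, 0, 0, 0], [0, 0, -0.4, 0, 0, 0], [0, 0, -0.4, 0, 0, 0], [0, 0, -0.4, 0, 0, 0], [0, 0, -0.2, 0, 0, 0], [0, 0, 0, 0, 0, 0], [0, 0, 0, 0, 0, 0]]]}}

```text
clock: 13.48
tcp_pos: [0.5421, -0.0276, 0.2128]
orientation: [-0.001, 0.143, 0.99, 0.0]
wrist_force: [0.5, -0.1, -3.9]
finger_gap: 0.0429
grip_force: 62.0
```

```bash
cat > press.py <<'E'
from mv import *
q=np.load("face.npy"); y,t=q[3:5]; n=np.array([np.cos(y)*np.cos(t),np.sin(y)*np.cos(t),np.sin(t)]); Y=np.array([-np.sin(y),np.cos(y),0])
Rt=np.c_[-n,Y,np.cross(-n,Y)]; TIP=np.array([.0845,0,-.001])
def target(off): return q[5:8]+n*off-Rt@TIP
E
python3 - <<'E'
from press import *
s=env.get_state();print(s["finger_gap"],s["grip_force"],s["wrist_force"])
delta(Rt,target(.04),s); print(target(.04),target(0))
im=viewer.read_camera("wrist"); c=cam("wrist",s); Rm=q2R(s["orientation"])
u=proj(c,s["tcp_pos"]+np.array([TIP,[.0645,0,-.001],[.0645,.022,-.019],[.0645,-.022,-.019],[-.0655,.022,-.019]])@Rm.T); print(u)
o=im.copy()
for p in u:
    if 0<p[0]<512 and 0<p[1]<384: cv2.circle(o,tuple(int(round(x)) for x in p),2,(255,0,0),1)
cv2.imwrite("pics/w4.png",cv2.resize(o[:280,110:400,::-1],(620,600)))
E
```

```text
0.042901390467881606 62.039068937301636 [ 0.4578 -0.0699 -3.871 ]
clock 13.475 tcp [ 0.5421 -0.0276  0.2128] turn deg [ -2.3943 -24.7    -10.9577] share [-0.0133 -0.1372 -0.0609] shift(target axes) mm [-112.3447  286.2246   65.2082] share [-0.9362  2.3852  0.5434] shift share now-axes [-0.5971  2.5484  0.1015]
[0.6972 0.2455 0.2004] [0.6609 0.2488 0.1837]
[[253.8252  62.1595]
 [253.7487 114.4211]
 [315.7651 115.5973]
 [192.194  115.5482]
 [300.776  402.7057]]
```

View pics/w4.png

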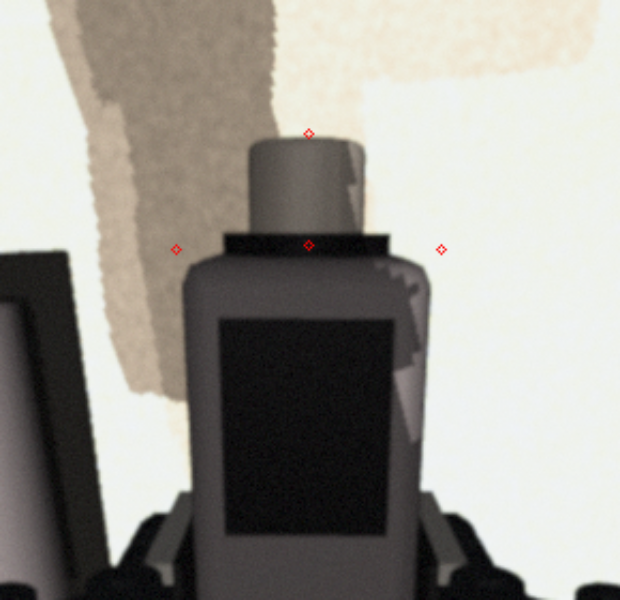

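The crop shows the nose tip at (307,137), on its projected mark at (308,134), so the grasp is straight. I'll turn to the press orientation and move to a 40 mm standoff.

Request:
{"method": "drive_tool", "body": {"series": [[[0, 0, 0, -0.0045, -0.0458, -0.0203], [0, 0, 0, -0.0045, -0.0458, -0.0203], [0, 0, 0, -0.0045, -0.0458, -0.0203], [-0.468, 0, 0, 0, 0, 0], [-0.468, 0, 0, 0, 0, 0], [0, 0.4, 0.109, 0, 0, 0], [0, 0.4, 0.109, 0, 0, 0], [0, 0.4, 0.109, 0, 0, 0], [0, 0.4, 0.109, 0, 0, 0], [0, 0.4, 0.109, 0, 0, 0], [0, 0.38, 0, 0, 0, 0], [0, 0, 0, 0, 0, 0], [0, 0, 0, 0, 0, 0], [0, 0, 0, 0, 0, 0]]]}}

```text
clock: 15.28
tcp_pos: [0.6977, 0.2433, 0.2015]
orientation: [0.214, 0.045, 0.976, -0.01]
wrist_force: [0.1, -0.5, -2.9]
finger_gap: 0.0434
grip_force: 62.5
```

```bash
cat > chk.py <<'E'
from press import *
import sys
s=env.get_state();print("gap",s["finger_gap"],s["wrist_force"],"along n",s["wrist_force"]@n,s["joint_pos"])
delta(Rt,target(float(sys.argv[1])),s); im=viewer.read_camera("wrist"); c=cam("wrist",s); Rm=q2R(s["orientation"])
tip=s["tcp_pos"]+Rm@TIP; e=tip-q[5:8]; print("tip off n",e@n,"y",e@Y,"slope",e@np.cross(n,Y),"knot px",proj(c,q[5:8]),"tip px",proj(c,tip))
if len(sys.argv)>2: cv2.imwrite(f"pics/{sys.argv[2]}.png",cv2.resize(im[:,:,::-1],(800,600),interpolation=cv2.INTER_CUBIC))
E
python3 chk.py 0.04 w5
```

```text
gap 0.04335519538197236 [ 0.0948 -0.4646 -2.8864] along n -1.0782413440733036 [ 0.2885  0.3491 -0.0983  0.7195 -0.157   0.3493]
clock 15.275 tcp [0.6977 0.2433 0.2015] turn deg [-0.0581  0.1112 -0.0505] share [-0.0003  0.0006 -0.0003] shift(target axes) mm [1.112  2.1094 0.7543] share [0.0093 0.0176 0.0063] shift share now-axes [0.0093 0.0176 0.0062]
tip off n 0.041110301219393505 y -0.0020339826323327354 slope 0.0005902961681040486 knot px [[258.9905 -61.2318]] tip px [[253.3636  61.8056]]
```

View pics/w5.png

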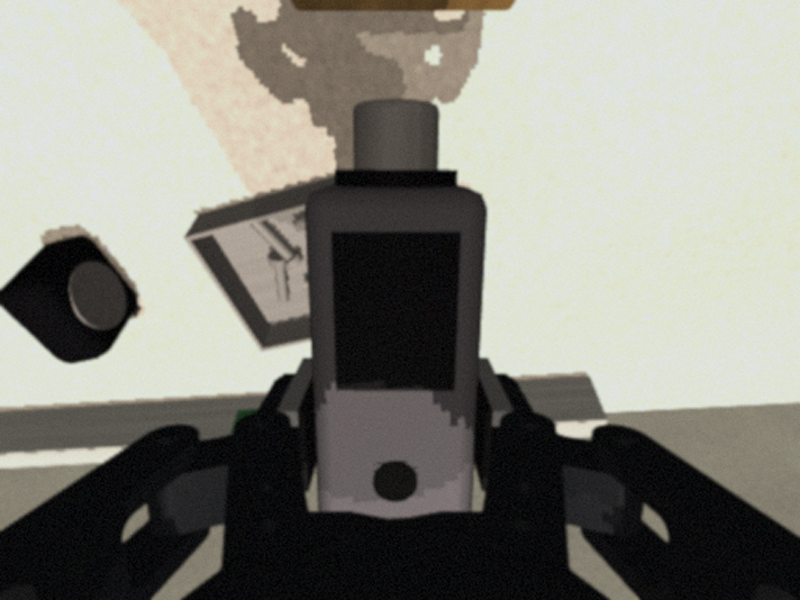

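The view shows the nose tip at (396,100) and the board's top edge level, its centre at 404, so yaw is aligned with a 2 mm lateral error. I'll correct that and close in slowly.

Request:
{"method": "drive_tool", "body": {"series": [[[0.02, 0.018, 0.006, 0, 0, 0], [0.08, 0, 0, 0, 0, 0], [0.1, 0, 0, 0, 0, 0], [0.06, 0, 0, 0, 0, 0], [0, 0, 0, 0, 0, 0], [0, 0, 0, 0, 0, 0], [0, 0, 0, 0, 0, 0]]]}}

```text
clock: 16.2
tcp_pos: [0.6709, 0.2495, 0.1891]
orientation: [0.215, 0.045, 0.976, -0.01]
wrist_force: [-0.4, 0.4, -2.7]
finger_gap: 0.043
grip_force: 62.6
```

```bash
python3 chk.py 0.0
```

```text
gap 0.04302338650782384 [-0.4478  0.3674 -2.735 ] along n -1.575683386984443 [ 0.3106  0.316  -0.1782  0.6732 -0.165   0.3688]
clock 16.2 tcp [0.6709 0.2495 0.1891] turn deg [ 0.0282  0.2391 -0.0112] share [ 0.0002  0.0013 -0.0001] shift(target axes) mm [11.1931 -1.5702  0.7654] share [ 0.0933 -0.0131  0.0064] shift share now-axes [ 0.0933 -0.0131  0.006 ]
tip off n 0.01118970788517537 y 0.0015863723173136545 slope 0.0004126811382694582 knot px [[249.2747  30.7294]] tip px [[253.3595  61.8041]]
```

Request:
{"method": "drive_tool", "body": {"series": [[[0.02, -0.008, 0.005, 0, 0, 0], [0.02, 0, 0, 0, 0, 0], [0.02, 0, 0, 0, 0, 0], [0.02, 0, 0, 0, 0, 0], [0, 0, 0, 0, 0, 0], [0, 0, 0, 0, 0, 0]]]}}

```text
clock: 17.0
tcp_pos: [0.662, 0.2493, 0.1843]
orientation: [0.215, 0.045, 0.976, -0.01]
wrist_force: [-0.1, -0.1, -2.5]
finger_gap: 0.0432
grip_force: 62.6
```

```bash
python3 chk.py 0.0
```

```text
gap 0.04317215007955146 [-0.0882 -0.1366 -2.5475] along n -1.1300583223913088 [ 0.3149  0.305  -0.2059  0.6577 -0.1666  0.3725]
clock 17.0 tcp [0.662  0.2493 0.1843] turn deg [0.0225 0.2101 0.0052] share [0.0001 0.0012 0.    ] shift(target axes) mm [ 1.1362 -0.5671  0.0727] share [ 0.0095 -0.0047  0.0006] shift share now-axes [ 0.0095 -0.0047  0.0006]
tip off n 0.0011330757313062967 y 0.0005590790764896665 slope -0.00023716542399182584 knot px [[251.9459  58.6183]] tip px [[253.3593  61.8048]]
```

Request:
{"method": "drive_tool", "body": {"series": [[[0.01, 0, 0, 0, 0, 0], [0.01, 0, 0, 0, 0, 0], [0.008, 0, 0, 0, 0, 0], [0, 0, 0, 0, 0, 0], [0, 0, 0, 0, 0, 0]]]}}

```text
clock: 17.68
tcp_pos: [0.6594, 0.2495, 0.1832]
orientation: [0.215, 0.045, 0.975, -0.01]
wrist_force: [2.9, 0.2, -2.1]
finger_gap: 0.0433
grip_force: 62.5
```

Request:
{"method": "drive_tool", "body": {"series": [[[0.01, 0, 0, 0, 0, 0], [0.01, 0, 0, 0, 0, 0], [0.008, 0, 0, 0, 0, 0], [0.006, 0, 0, 0, 0, 0], [0, 0, 0, 0, 0, 0], [0, 0, 0, 0, 0, 0]]]}}

```text
clock: 18.42
tcp_pos: [0.6563, 0.2498, 0.182]
orientation: [0.216, 0.045, 0.975, -0.01]
wrist_force: [6.9, -1.4, -1.1]
finger_gap: 0.0429
grip_force: 62.4
```

```bash
python3 chk.py 0.0 w6
```

```text
gap 0.04288635206436842 [ 6.8564 -1.3634 -1.0851] along n 5.867948041690617 [ 0.3191  0.2967 -0.2245  0.646  -0.1691  0.3768]
clock 18.425 tcp [0.6563 0.2498 0.182 ] turn deg [ 0.0239  0.3433 -0.0308] share [ 0.0001  0.0019 -0.0002] shift(target axes) mm [-5.0205 -0.5651  0.4036] share [-0.0418 -0.0047  0.0034] shift share now-axes [-0.0418 -0.0047  0.0036]
tip off n -0.005024920308741513 y 0.0006101501113878903 slope -0.00010267172897588631 knot px [[251.833  75.325]] tip px [[253.36    61.8002]]
```

View pics/w6.png

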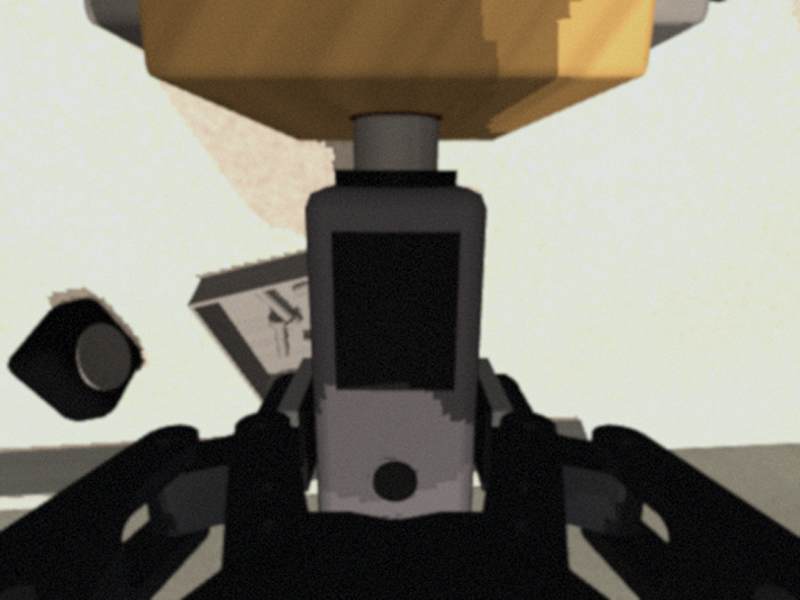

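The view shows the nose on the knot with an even dark rim (349–441 against nose 354–439), at about 7 N. I'll hold here.

Request:
{"method": "drive_tool", "body": {"series": [[[0, 0, 0, 0, 0, 0], [0, 0, 0, 0, 0, 0], [0, 0, 0, 0, 0, 0], [0, 0, 0, 0, 0, 0], [0, 0, 0, 0, 0, 0], [0, 0, 0, 0, 0, 0], [0, 0, 0, 0, 0, 0], [0, 0, 0, 0, 0, 0], [0, 0, 0, 0, 0, 0], [0, 0, 0, 0, 0, 0], [0, 0, 0, 0, 0, 0], [0, 0, 0, 0, 0, 0], [0, 0, 0, 0, 0, 0], [0, 0, 0, 0, 0, 0], [0, 0, 0, 0, 0, 0], [0, 0, 0, 0, 0, 0]]]}}

```text
clock: 20.48
tcp_pos: [0.6563, 0.2498, 0.182]
orientation: [0.216, 0.045, 0.975, -0.01]
wrist_force: [5.4, -1.0, -1.1]
finger_gap: 0.0432
grip_force: 62.4
```

Request:
{"method": "drive_tool", "body": {"series": [[[-0.03, 0, 0, 0, 0, 0], [-0.05, 0, 0, 0, 0, 0], [-0.1, 0, 0, 0, 0, 0], [-0.2, 0, 0, 0, 0, 0], [-0.2, 0, -0.1, 0, 0, 0], [0, -0.3, -0.3, 0, 0, 0], [0, -0.4, -0.2, 0, 0, 0], [0, -0.4, 0, 0, 0, 0], [0, -0.4, 0, 0, 0, 0], [0, -0.4, 0, 0, 0, 0], [0, -0.4, 0, 0, 0, 0], [0, 0, 0, 0, 0, 0], [0, 0, 0, 0, 0, 0]]]}}

```text
clock: 22.1
tcp_pos: [0.6626, -0.0281, 0.2753]
orientation: [0.214, 0.045, 0.976, -0.009]
wrist_force: [0.2, 0.5, -2.6]
finger_gap: 0.0435
grip_force: 62.8
```

```bash
python3 - <<'E'
from mv import *
s=env.get_state()
import pickle
v=[]
for n in("top","scene"):
    im=viewer.read_camera(n); c=cam(n)
    for l,z in(("mat",.004),("pipe",.0),("scraper",.0)):
        for r in models.silhouettes(l,n)[:1]:
            h=cv2.convexHull(np.argwhere(r["region"])[:,::-1].astype(np.float32))
            rc=cv2.minAreaRect(onz(c,h.reshape(-1,2),z)[:,:2].astype(np.float32)); print(n,l,round(r["score"],2),rc)
delta(q2R(s["orientation"]),[.52,-.29,.25],s);print(q2R(s["orientation"]),s["finger_gap"])
E
```

```text
top mat 0.76 ((0.5221991539001465, -0.2829979658126831), (0.26843759417533875, 0.21050724387168884), 76.34174346923828)
top pipe 0.68 ((0.5510779619216919, -0.19940701127052307), (0.048178065568208694, 0.1714678555727005), 76.64386749267578)
top scraper 0.86 ((0.503843367099762, -0.38683441281318665), (0.05877268314361572, 0.18610675632953644), 83.19425201416016)
scene mat 0.95 ((0.5230845212936401, -0.277493953704834), (0.27547726035118103, 0.21466590464115143), 76.42973327636719)
scene pipe 0.81 ((0.5139943361282349, -0.22818902134895325), (0.0801382064819336, 0.18828943371772766), 77.01144409179688)
scene scraper 0.62 ((0.491036057472229, -0.3908497095108032), (0.06789147853851318, 0.19430677592754364), 82.2021255493164)
clock 22.1 tcp [ 0.6626 -0.0281  0.2753] turn deg [0. 0. 0.] share [0. 0. 0.] shift(target axes) mm [ 117.5718 -273.9844  -26.6639] share [ 0.9798 -2.2832 -0.2222] shift share now-axes [ 0.9798 -2.2832 -0.2222]
[[-0.9041  0.0921  0.4173]
 [ 0.084   0.9958 -0.0378]
 [-0.4191  0.0008 -0.908 ]] 0.0434511133940488
```

```bash
cat > place.py <<'E'
from mv import *
import sys
def tgt(yawdeg):
    a=np.radians(yawdeg); x=-np.array([np.cos(a),np.sin(a),0]);z=np.array([0,0,-1.]);return np.c_[x,np.cross(z,x),z]
if __name__=="__main__": delta(tgt(float(sys.argv[1])),[float(v) for v in sys.argv[2:5]])
E
python3 place.py -13.6 .522 -.282 .26
```

```text
clock 22.5 tcp [ 0.6628 -0.0271  0.2755] turn deg [ 1.8395 24.779   8.2832] share [0.0102 0.1377 0.046 ] shift(target axes) mm [  76.9069 -280.8218   15.5326] share [ 0.6409 -2.3402  0.1294] shift share now-axes [ 0.9404 -2.2212 -0.2931]
```

Request:
{"method": "drive_tool", "body": {"series": [[[0, 0, 0, 0.0034, 0.0459, 0.0153], [0, 0, 0, 0.0034, 0.0459, 0.0153], [0, 0, 0, 0.0034, 0.0459, 0.0154], [0.107, -0.39, 0.021, 0, 0, 0], [0.107, -0.39, 0.022, 0, 0, 0], [0.107, -0.39, 0.022, 0, 0, 0], [0.107, -0.39, 0.022, 0, 0, 0], [0.107, -0.39, 0.022, 0, 0, 0], [0.106, -0.39, 0.02, 0, 0, 0], [0, 0, 0, 0, 0, 0], [0, 0, 0, 0, 0, 0], [0, 0, 0, 0, 0, 0]]]}}

```text
clock: 24.0
tcp_pos: [0.5224, -0.2816, 0.2602]
orientation: [0.0, 0.118, 0.993, 0.0]
wrist_force: [-0.6, -0.9, -2.2]
finger_gap: 0.0431
grip_force: 62.8
```

```bash
python3 place.py -13.6 .522 -.282 .26; python3 - <<'E'
from mv import *
import pickle
s=env.get_state(); im=viewer.read_camera("wrist"); pickle.dump((s,im),open("w7.pkl","wb")); c=cam("wrist",s)
a=np.radians(-13.6);X=np.array([np.cos(a),np.sin(a),0]);Y=np.array([-np.sin(a),np.cos(a),0]);o=np.array([.522,-.282,.004])
Q=proj(c,[o+sx*.105*X+sy*.135*Y for sx,sy in((-1,-1),(-1,1),(1,1),(1,-1))]);print(Q)
b=im.copy();cv2.polylines(b,[Q.round().astype(np.int32)],True,(255,0,0),1)
cv2.imwrite("pics/w7.png",cv2.resize(b[...,::-1],(800,600),interpolation=cv2.INTER_CUBIC))
E
```

```text
clock 24.0 tcp [ 0.5224 -0.2816  0.2602] turn deg [0.0052 0.0226 0.0349] share [0.     0.0001 0.0002] shift(target axes) mm [ 0.2964 -0.4867  0.2175] share [ 0.0025 -0.0041  0.0018] shift share now-axes [ 0.0025 -0.0041  0.0018]
[[137.8709  73.3098]
 [366.7249  73.5893]
 [351.3198 237.9804]
 [153.0276 237.873 ]]
```

View pics/w7.png

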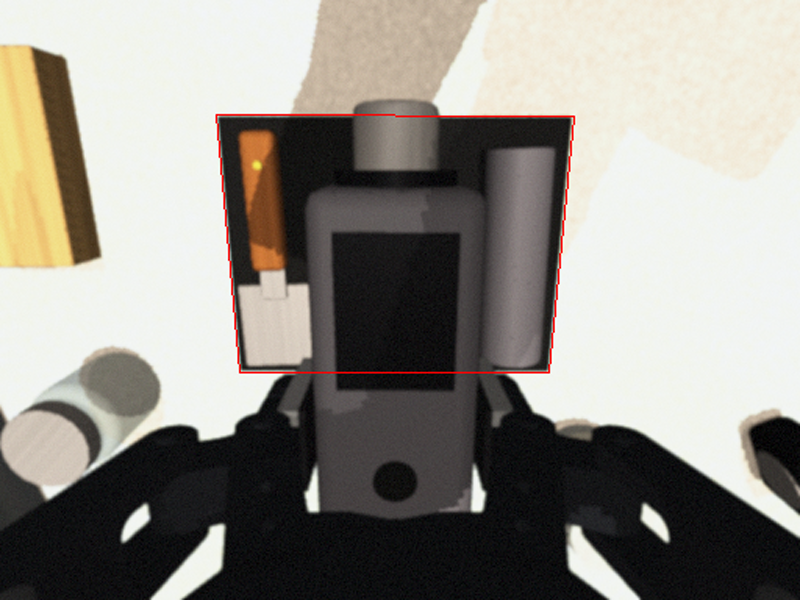

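The view shows the mat outline on its predicted corners, pipe at right (520,260) and scraper at left (270,250), with the meter midway. I'll descend now.

Request:
{"method": "drive_tool", "body": {"series": [[[0.002, -0.004, 0.2, 0, 0, 0], [0, 0, 0.35, 0, 0, 0], [0, 0, 0.35, 0, 0, 0], [0, 0, 0.35, 0, 0, 0], [0, 0, 0.35, 0, 0, 0], [0, 0, 0.2, 0, 0, 0], [0, 0, 0.1, 0, 0, 0], [0, 0, 0.04, 0, 0, 0], [0, 0, 0.02, 0, 0, 0], [0, 0, 0.01, 0, 0, 0], [0, 0, 0, 0, 0, 0], [0, 0, 0, 0, 0, 0], [0, 0, 0, 0, 0, 0]]]}}

```text
clock: 25.68
tcp_pos: [0.5213, -0.2832, 0.0239]
orientation: [0.0, 0.119, 0.993, -0.0]
wrist_force: [-0.3, -0.3, -3.2]
finger_gap: 0.0429
grip_force: 62.7
```

```bash
python3 place.py -13.6 .522 -.282 .021
```

```text
clock 25.675 tcp [ 0.5213 -0.2832  0.0239] turn deg [-0.0102  0.0148 -0.0746] share [-0.0001  0.0001 -0.0004] shift(target axes) mm [-0.3601  1.3221  2.9121] share [-0.003   0.011   0.0243] shift share now-axes [-0.003   0.011   0.0243]
```

Request:
{"method": "drive_tool", "body": {"series": [[[-0.002, 0.008, 0.01, 0, 0, 0], [0, 0, 0.007, 0, 0, 0], [0, 0, 0.005, 0, 0, 0], [0, 0, 0, 0, 0, 0], [0, 0, 0, 0, 0, 0], [0, 0, 0, 0, 0, 0]]]}}

```text
clock: 26.42
tcp_pos: [0.5217, -0.2821, 0.021]
orientation: [-0.0, 0.119, 0.993, 0.0]
wrist_force: [-0.6, -0.0, -1.5]
finger_gap: 0.0428
grip_force: 63.1
```

Request:
{"method": "drive_tool", "body": {"series": [[[0, 0, 0.004, 0, 0, 0], [0, 0, 0.002, 0, 0, 0], [0, 0, 0, 0, 0, 0], [0, 0, 0, 0, 0, 0]]]}}

```text
clock: 26.92
tcp_pos: [0.5217, -0.2821, 0.021]
orientation: [0.0, 0.119, 0.993, -0.0]
wrist_force: [-3.3, 1.2, 4.8]
finger_gap: 0.0432
grip_force: 63.8
```

Request:
{"method": "drive_tool", "body": {"series": [[[0, 0, 0, 0, 0, 0], [0, 0, 0, 0, 0, 0], [0, 0, 0, 0, 0, 0], [0, 0, 0, 0, 0, 0], [0, 0, 0, 0, 0, 0], [0, 0, 0, 0, 0, 0]]], "jaw": 0.4}}

```text
clock: 27.68
tcp_pos: [0.5217, -0.2822, 0.0203]
orientation: [-0.0, 0.119, 0.993, 0.0]
wrist_force: [0.3, 0.1, 0.4]
finger_gap: 0.0599
grip_force: 0.0
```

Request:
{"method": "drive_tool", "body": {"series": [[[0, 0, -0.05, 0, 0, 0], [0, 0, -0.15, 0, 0, 0], [0, 0, -0.35, 0, 0, 0], [0, 0, -0.4, 0, 0, 0], [0, 0, -0.4, 0, 0, 0], [0, 0, -0.4, 0, 0, 0], [0, 0, -0.3, 0, 0, 0], [0, 0, 0, 0, 0, 0], [0, 0, 0, 0, 0, 0], [0, 0, 0, 0, 0, 0]]]}}

```text
clock: 28.92
tcp_pos: [0.5211, -0.2817, 0.2648]
orientation: [-0.001, 0.119, 0.993, 0.001]
wrist_force: [-0.9, 0.3, 0.3]
finger_gap: 0.0601
grip_force: 0.0
```

```bash
python3 - <<'E'
from mw import *
s,im,c,P=fitw(.004,(.522,-.282,-.237),"w8")
m=mask(c,[*P,.004],im.shape[:2]); o=im.copy(); cs,_=cv2.findContours(m,0,1); cv2.drawContours(o,cs,-1,(255,0,0),1)
cv2.imwrite("pics/w8.png",cv2.resize(o[...,::-1],(800,600),interpolation=cv2.INTER_CUBIC))
a=np.radians(-13.6);d=P[:2]-[.522,-.282];print("mat frame",d@[np.cos(a),np.sin(a)],d@[-np.sin(a),np.cos(a)],s["tcp_pos"],s["clock"])
E
```

```text
Traceback (most recent call last):
  File "mw.py", line 4, in fitw
    c=cam("wrist",s); r=models.silhouettes("meter","wrist")[0]
                        ~~~~~~~~~~~~~~~~~~~~~~~~~~~~~~~~~~~^^^
IndexError: list index out of range
```

```bash
cat > fin.py <<'E'
from mw import *
s=env.get_state(); a=np.radians(-13.6)
for n in("wrist","scene","top"):
    viewer.read_camera(n); c=cam(n,s); rr=models.silhouettes("meter",n)
    if not rr: print("none",n); continue
    r=rr[0]; sc=4;K=c[0].copy();K[:2]*=sc;K[:2,2]+=1.5
    v=[((K,)+c[1:],cv2.resize(r["region"].astype(np.uint8)*255,None,fx=sc,fy=sc,interpolation=cv2.INTER_LINEAR)>127)]
    X=np.array([.522,-.282,-.237/3])
    b=minimize(lambda P:-iou([P[0],P[1],P[2]*3,.004],v),X,method="Nelder-Mead",options=dict(initial_simplex=[X,X+[.01,0,0],X+[0,.01,0],X+[0,0,.03]],xatol=1e-4,fatol=1e-4))
    d=b.x[:2]-[.522,-.282]; print(n,r["score"],"yaw",np.degrees(b.x[2]*3),"mat frame mm",1e3*d@[np.cos(a),np.sin(a)],1e3*d@[-np.sin(a),np.cos(a)],"iou",-b.fun,"iou at nominal",iou([.522,-.282,a,.004],v))
print(s["clock"])
E
python3 fin.py
```

```text
wrist 0.69 yaw -13.678731555187575 mat frame mm 1.0730799371337847 -0.5666690410718831 iou 0.9480714643513107 iou at nominal 0.9366700291569362
scene 0.87 yaw -10.704534266425183 mat frame mm -3.105461761509088 -1.8102694785248072 iou 0.8737415415084997 iou at nominal 0.8624450594172228
top 0.67 yaw -13.57909974460051 mat frame mm 0.0 0.0 iou 0.0 iou at nominal 0.0
29.025
```

```bash
python3 -c "
from workcell import order
print(order.hand_in())"
```

```text
the job is handed in; nothing more can be done
None
```

I pressed the meter's nose onto the knot at about 7 N (half-way in) and held it for about 2 s, then laid the meter flat on the mat and let go; the wrist camera puts it about 1 mm from the mat's centre and parallel (one scene-camera fit was about 3 mm off), and I handed the job in at 29 s.

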